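# Refit the drip grille of a water dispenser

## Robot

A 7-joint arm with a two-finger parallel gripper is mounted at the origin on the work surface. World frame = base frame: x ahead of the robot, y to its left, z up, the work surface at z = 0. Lengths are in mm, angles in rad, forces in N, time in s.
With the tool pointing down it reaches from about 400 to 875 mm from the base axis. Payload 4.4 kg.
Tool frame: the origin (TCP) lies midway between the tips of the shut fingers; the grasp point (between the pads) lies 19 mm behind it; z points along the fingers, y is the line along which they close (so a half turn about z gives the same grasp; the last joint's range is limited). The gripper opens to 85 mm and grips with 20 to 120 N. Pads are 22 mm wide; open, the fingers measure 114 mm over their backs; the gripper's body (76 mm by 85 mm) begins 54 mm behind the grasp point. The pads swing forward as they close: fully open they stand 13 mm farther back than shut.
Start: joints at [1.271, 0.628, 0.038, 1.517, -0.027, 0.996, -0.02], TCP at [150.617, -632.323, 231.313] pointing down, gripper open.
Joint ranges: [-3.06, 3.06], [-0.37, 2.12], [-1.25, 1.32], [0.18, 2.47], [-1.1, 4.24], [0.23, 1.98], [-2.94, 2.94]. Speed limits (rad/s): [2.57, 2.57, 3.14, 3.14, 3.14, 3.14, 3.14].

## Interface

Orientations are given as [roll, pitch, yaw] about the fixed x, y, z axes, in that order (R = Rz(yaw) Ry(pitch) Rx(roll)).
In Python, from cell import read_state, get_image, finish_job gives the robot as it stands.
- The arm moves only by the tool send_rows, never from a script. Its argument "series" is a list of rows, each an object of numbers: "ax", "ay", "az": the turn, a rotation vector about the tool's x, y, z in rad; "dx", "dy", "dz": the shift along the tool's x, y, z in cm; "hand": the closure, from 0 (fully open) to 1 (shut). In form: [{"ax": .., "ay": .., "az": .., "dx": .., "dy": .., "dz": .., "hand": ..}, ...]. A call has 1 to 10 rows; each row is the pose to reach, as a shift and turn from the pose commanded when the call began, along the tool's axes at that moment; what a row does not reach only later rows make up. A row lasts 1/10 s, in which the tool goes at most 50 mm and 8.59 degrees, less where a joint would pass 70% of its speed; a pose out of reach is approached as far as the arm can. A call with a gripper value outside its range is refused whole. The fingers move at their own pace and stop on an object; the grip force is fixed at half the most. Time passes only in rows, so rows that repeat a pose let the fingers close. It gives the time, the measured TCP pose, the force, the opening and the grip force at its end, in the units of the state.
- read_state(): the state, without advancing time (a new reading comes with each control period).
- get_image(name): name is "scene" or "top" or "wrist"; returns a dict with "pixels" (480x640x3 uint8, red, green, blue), "mtx" (3x3 intrinsics, pixels), "R" (3x3) and "t" (3): a world point X has camera coordinates R X + t. Camera axes: x right, y down, z forward; pixel columns grow to the right and rows downward; lengths in mm; the calibration is good to about 2 mm. A picture is of the moment at which its call begins. There is no depth.
- finish_job(): hands the job in; it is judged then, once.
The state is a dict: "clock": time; "qpos": joint angles; "qd": joint speeds; "tau": joint torques, N m; "eef_pos": TCP position; "tool_rot": TCP orientation; "force": force on the tool from outside, world axes, zero at the start; "torque": the same for the moment, N m; "width": finger opening in mm; "gripper_force": force on a finger pad.
Only numpy, scipy, OpenCV 4.12 (cv2) and the standard library are available. Lean on these libraries where they do the work, as an engineer would, in place of code of your own. Each camera call takes 0.05 s, during which the arm holds its last target. There are 200 camera calls.

## Task

Put the drip grille back in the water dispenser: set it flat on the ledge in front of the recess, with its finger tab at the front (away from the column), then slide it along the ledge, without lifting it over the recess, in under the spout until it drops fully home, flat in the recess. Let go of it, and leave the mug, the jug and the carton standing where they are.

Things in the scene. Friction and masses are not known exactly. Their poses are not given: they have to be found in the camera images.
- dispenser: Black countertop water dispenser, fixed. Origin on the counter; +x runs from its front to its back, z up. Plinth x -200 to +150 mm, 200 mm wide, flat deck 30 mm above the counter. From the front: ledge x -200 to -80 mm; recess x -80 to +27 mm; column x +30 to +150 mm, 200 mm wide, 380 mm high, with the spout jutting forward over the recess.
- recess (a point): Centre of the shallow rectangular recess under the spout (107 mm along x, 137 mm wide, 8 mm deep, square edges, flat floor), at deck height, 30 mm above the counter, at x = -26.5 mm of the dispenser. Axes as the dispenser's: +x from front to column.
- ledge (a point): Centre of the plain ledge in front of the recess (120 mm long, 200 mm wide), on the deck, 113.5 mm in front of the recess centre. Axes as the dispenser's.
- nozzle (a point): Lower end of the nozzle (24 mm diameter), 210 mm above the counter, over the recess centre. The spout arm above it is 56 mm wide, reaches 26 mm farther forward and spans 225 to 275 mm above the counter. An upright gripper on the seated grille's tab would hit them: lean the tool so that the gripper's body is towards the dispenser's front, 25 to 45 degrees.
- grille: Loose stainless drip grille, a slotted flat plate 100 mm (x) by 130 mm (y) by 7 mm thick, about 0.25 kg, flat on the counter at first. Origin at the centre of its underside, z up. An upright finger tab near its front (-x) edge: 36 mm along x, 12 mm along y, 30 mm tall above the plate. Seated, its x points as the dispenser's, with 3.5 mm play each side, its top 1 mm below the deck.
- tab (a point): Top centre of the grille's finger tab, 37 mm above the grille's underside, at x = -25 mm, y = 0 of the grille. Axes as the grille's.
- mug: White ceramic mug, 80 mm diameter, 95 mm tall, bystander. Origin at the centre of its underside.
- jug: White plastic jug with a blue cap, 110 mm diameter, 232 mm tall, bystander. Origin at the centre of its underside.
- carton: Cardboard carton 70 x 120 mm, 60 mm tall, bystander. Origin at the centre of its underside.
Mind the look-alikes: they are no part of the job. Of the things shaped like the grille, the stainless one is meant.

How it is judged:
By the outcome, as a careful person would: the job done as asked, in the order asked, and still so for the second after the job is handed in, with the robot touching nothing.
It also fails if it takes over 45 s, if anything falls off the work surface, if the arm or the gripper's body presses on something with over 40 N, if the wrist force passes 120 N, or if a joint passes its speed limit or range.

## Working session

There is one attempt and no reset: what is moved stays moved. The work goes in short steps, Python scripts to look and compute and a tool call to move; the robot and the scene stay as the last step left them, time stands still between calls to the robot, and variables do not carry over. Pictures are saved under pics/ and viewed, at most 10 in all, crops included, and the job is handed in when it is done.

Besides the shell and the picture viewer there is one more tool, called in YAML: its name, and indented under it one key for each argument. send_rows: Moves the arm, as the interface text tells. Its arguments: {"type":"object","properties":{"series":{"type":"array","items":{"type":"object","properties":{"ax":{"type":"number"},"ay":{"type":"number"},"az":{"type":"number"},"dx":{"type":"number"},"dy":{"type":"number"},"dz":{"type":"number"},"hand":{"type":"number"}}}}},"required":["series"]}

```bash
mkdir -p pics; ls; python3 - <<'E'
from cell import *
import cv2
s=read_state();print({k:s[k] for k in('clock','eef_pos','tool_rot','width','force')})
for n in('scene','top'):
    i=get_image(n);cv2.imwrite(f'pics/{n}0.png',i['pixels'][:,:,::-1])
    print(n,i['mtx'].tolist(),i['R'].tolist(),i['t'].tolist())
E
```

```text
pics
{'clock': 0.0, 'eef_pos': array([ 150.47017639, -631.68077624,  230.3617059 ]), 'tool_rot': array([-3.13964846e+00,  3.48665412e-05,  2.33827548e-01]), 'width': 85.2537084163386, 'force': array([-0.01479064, -0.19971168, -0.07171407])}
scene [[601.5582175152289, 0.0, 322.20501327758075], [0.0, 601.5582175152289, 241.62926504000137], [0.0, 0.0, 1.0]] [[-0.8668917717936717, 0.4980423272556379, 0.021271959435277966], [0.25179983648975446, 0.4743126377838653, -0.8435783093360358], [-0.43022726359467384, -0.725934819319407, -0.5365846995205316]] [368.36695600009386, -85.88549672336448, 2187.362077331559]
top [[477.39118116112616, 0.0, 311.4908633140333], [0.0, 477.39118116112616, 240.7073297471952], [0.0, 0.0, 1.0]] [[0.015220935154577588, -0.9997288298332682, -0.017623561876792725], [-0.9986942381972469, -0.014340826556558783, -0.04903222700730152], [0.048766194485944846, 0.01834686605062818, -0.9986417029052409]] [189.65507466889656, 523.4907280672716, 1522.1588439502748]
```

View pics/scene0.png

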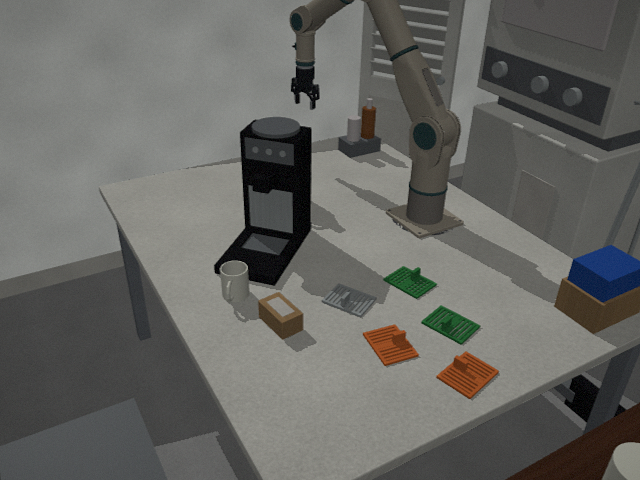

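View pics/top0.png

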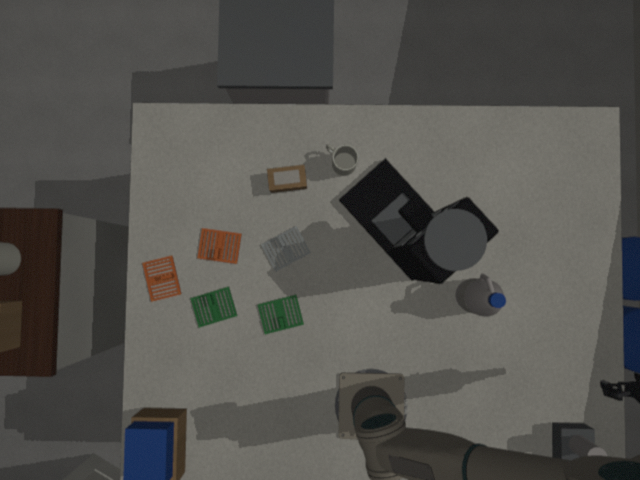

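The stainless grille is at about (285,247) in top and (348,298) in scene. The dispenser's front points up-left in top, with its front corners near (335,202) and (386,160). I'll enlarge both areas.

```bash
python3 - <<'E'
import cv2,numpy as np
t=cv2.imread('pics/top0.png');s=cv2.imread('pics/scene0.png')
def g(im,x,y,w,h,f):
    c=cv2.resize(im[y:y+h,x:x+w],None,fx=f,fy=f,interpolation=cv2.INTER_CUBIC)
    return np.clip(((c/255.)**0.6)*255,0,255).astype(np.uint8)
a=g(t,250,220,66,50,6);b=g(s,315,278,66,50,6);c=g(t,325,150,66*2,100,3);d=g(s,205,190,132,100,3)
m=np.vstack([np.hstack([a,b]),np.hstack([c,d])]);print(m.shape);cv2.imwrite('pics/crop1.png',m)
E
```

```text
(600, 792, 3)
```

View pics/crop1.png

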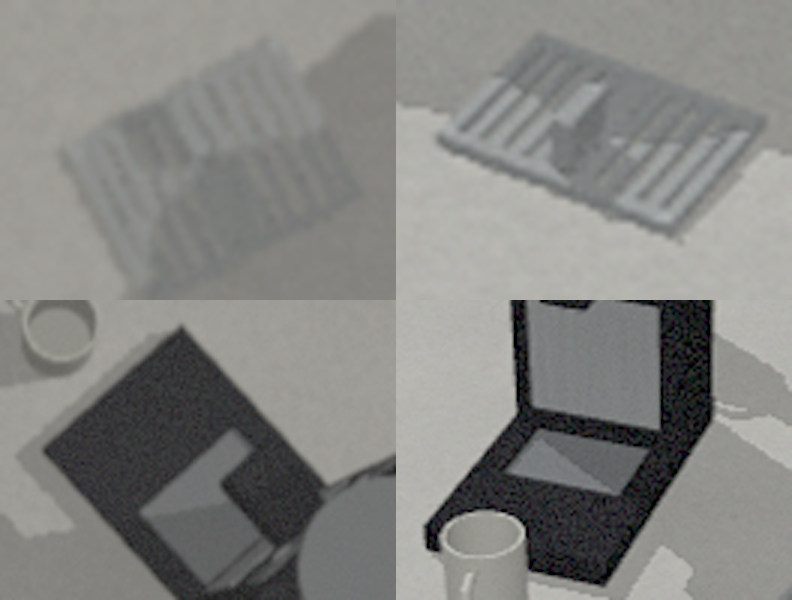

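The crop shows the grille plate's four corners in both views. It also shows the recess (its corners in scene near (253,233), (290,240), (279,255) and (241,247)) and the deck's front corners. I'll fit the poses next, comparing both tab directions.

```bash
cat > h.py <<'E'
import numpy as np,cv2
from scipy.optimize import least_squares
from scipy.spatial.transform import Rotation as Ro
C={'scene':dict(mtx=np.array([[601.558,0,322.205],[0,601.558,241.629],[0,0,1]]),R=np.array([[-0.8668917717936717,0.4980423272556379,0.021271959435277966],[0.25179983648975446,0.4743126377838653,-0.8435783093360358],[-0.43022726359467384,-0.725934819319407,-0.5365846995205316]]),t=np.array([368.36695600009386,-85.88549672336448,2187.362077331559])),
'top':dict(mtx=np.array([[477.391,0,311.491],[0,477.391,240.707],[0,0,1]]),R=np.array([[0.015220935154577588,-0.9997288298332682,-0.017623561876792725],[-0.9986942381972469,-0.014340826556558783,-0.04903222700730152],[0.048766194485944846,0.01834686605062818,-0.9986417029052409]]),t=np.array([189.65507466889656,523.4907280672716,1522.1588439502748]))}
def proj(c,X):
    p=(np.atleast_2d(X)@np.array(c['R']).T+c['t'])@np.array(c['mtx']).T
    return p[:,:2]/p[:,2:]
def body(p,X): # p=x,y,z,yaw
    return np.atleast_2d(X)@Ro.from_euler('z',p[3]).as_matrix().T+p[:3]
def fit(obs,p0,freez=False): # obs: list (cam,bodypt,px)
    f=lambda p:np.concatenate([(proj(c,body(p,b))-u).ravel() for c,b,u in obs])
    r=least_squares(f,p0,loss='soft_l1');return r.x,f(r.x).reshape(-1,2)
E
python3 - <<'E'
from h import *
T,S=C['top'],C['scene']
# dispenser
H=[[-80,68.5,30],[-80,-68.5,30],[27,68.5,30],[27,-68.5,30],[-200,100,30],[-200,-100,30]]
# looking: top image x=-y world, y=-x world. decide: front corners A top(386,159), B (340,200)
best=None
for sgn in(1,-1):
  k=lambda x,s,z=30:[x,s*sgn,z]
  o=[(T,k(-200,100),(385.7,159)),(T,k(-200,-100),(340,200)),(T,k(-80,68.5),(404,193.3)),(T,k(-80,-68.5),(371.7,220.7)),(T,k(27,-68.5),(393.3,246.7))]
  o+=[(S,k(27,-68.5),(289.7,240)),(S,k(-80,-68.5),(279,254.7)),(S,k(-80,68.5),(241.3,247.3)),(S,k(27,68.5),(253,233.3)),(S,k(-200,-100),(274.3,284.3)),(S,k(-200,100),(215.3,265))]
  for y0 in(0,1.5,3,-1.5):
    p,r=fit(o,[550,-150,0,y0]); c=abs(r).mean()
    if best is None or c<best[0]:best=(c,sgn,p,r)
print('disp',best[:3],best[3].round(1).tolist())
tp=[(260.3,245.3),(294.5,226.3),(310,252.5),(273.8,269.3)]
sp=[(338.2,283.8),(376.5,298.3),(362.3,316.7),(322,300.8)]
Q=[[-50,-65,7],[-50,65,7],[50,65,7],[50,-65,7]]
res=[]
for j in range(4):
 for k in range(4):
  for d in(1,-1):
   for y0 in(0,1.5,3,-1.5):
    o=[(T,Q[i],tp[i]) for i in range(4)]
    o+=[(S,Q[i],sp[(d*i+k)%4]) for i in range(4)]
    p,r=fit(o,[500,50,0,y0]);res.append((abs(r).mean(),p[0],p[1],p[2],p[3],r.round(1).tolist()))
res.sort(key=lambda a:a[0])
b=res[0];print(b)
for yaw in(b[4],b[4]+np.pi):
  p=[*b[1:4],yaw]
  for n,c in C.items(): print(yaw,n,'tabtop',proj(c,body(p,[[-25,0,37],[-25,0,7],[-43,0,37],[-7,0,37]])).round(1).tolist())
E
```

```text
disp (np.float64(0.8402663622565479), 1, array([572.06450107, -99.27338167,  -9.81672268,  -2.4095546 ])) [[0.6, -0.0], [-0.4, -0.4], [-0.2, -0.1], [0.0, 0.5], [0.6, -0.4], [1.6, -0.4], [0.5, 1.7], [-1.1, 1.0], [0.5, -1.2], [0.2, -5.1], [-0.7, 1.3]]
(np.float64(0.582521442656736), np.float64(494.66342299891284), np.float64(283.8309397626685), np.float64(-3.5406467472368583), np.float64(3.659571474639644), [[-0.4, -0.6], [0.4, -0.9], [-0.2, -0.2], [0.8, 2.4], [-0.6, -0.3], [0.1, 0.5], [0.5, 0.2], [0.7, -0.3]])
3.659571474639644 scene tabtop [[346.2, 295.9], [345.7, 304.2], [343.1, 299.2], [349.1, 292.7]]
3.659571474639644 top tabtop [[280.3, 241.3], [281.1, 241.7], [277.6, 236.4], [283.0, 246.3]]
6.801164128229438 scene tabtop [[354.3, 287.1], [353.8, 295.2], [357.1, 284.0], [351.4, 290.2]]
6.801164128229438 top tabtop [[287.8, 255.1], [288.5, 255.2], [290.6, 260.0], [285.1, 250.1]]
```

The tab edge in scene, (341,299) to (349,290), agrees with grille yaw 3.66. The dispenser point at (274,284) is the counter-level corner, so I'll refit with that, locate the bystanders and work out the first moves.

```bash
cat >> h.py <<'E'
def tool(yaw,L): # tool axes for grille yaw, lean L rad (body towards -x of grille); x_t=-gx tilted, y_t=+gy
    g=np.array([np.cos(yaw),np.sin(yaw),0]);y=np.array([-np.sin(yaw),np.cos(yaw),0]);z=np.sin(L)*g-np.cos(L)*np.array([0,0,1.])
    return np.c_[np.cross(y,z),y,z]
def row(s,pos,R):
    R0=Ro.from_euler('xyz',s['tool_rot']).as_matrix()
    return (R0.T@(np.array(pos)-s['eef_pos'])/10).round(2),Ro.from_matrix(R0.T@R).as_rotvec().round(3)
E
python3 - <<'E'
from h import *
from cell import read_state
T,S=C['top'],C['scene']
k=lambda x,s,z=30:[x,s,z]
o=[(T,k(-200,100),(385.7,159)),(T,k(-200,-100),(340,200)),(T,k(-80,68.5),(404,193.3)),(T,k(-80,-68.5),(371.7,220.7)),(T,k(27,-68.5),(393.3,246.7))]
o+=[(S,k(27,-68.5),(289.7,240)),(S,k(-80,-68.5),(279,254.7)),(S,k(-80,68.5),(241.3,247.3)),(S,k(27,68.5),(253,233.3)),(S,k(-200,-100,0),(274.3,284.3)),(S,k(-200,100),(215.3,265))]
p,r=fit(o,[572,-99,0,-2.41]);print('disp',p,r.round(1).tolist())
print('recess,ledge,col corners',body(p,[[-26.5,0,30],[-140,0,30],[30,100,380],[30,-100,380],[150,-100,380],[150,100,380]]).round(0).tolist())
def gnd(c,u,z):
    d=np.array(c['R']).T@np.linalg.inv(c['mtx'])@[*u,1];o=-np.array(c['R']).T@c['t'];return (o+d*(z-o[2])/d[2]).round(0)
print('mug',gnd(T,(344.5,156.5),95),gnd(S,(234,267),95),'carton',gnd(T,(287,176),60),'jug',gnd(T,(490,297),215))
s=read_state()
g=[494.7,283.8,0,3.66]
for pos,R in [((150,-630,480),tool(0.234+np.pi,0)),((450,-330,500),tool(-2.6,0)),((600,0,500),tool(-2.6,0)),((510,230,450),tool(-2.6,0)),((510,280,260),tool(-2.62,.5))]:print(pos,*row(s,pos,R))
E
```

```text
disp [571.98458016 -99.30046845  -6.27490361  -2.40689599] [[0.6, -0.2], [-0.4, -0.3], [-0.1, -0.2], [0.1, 0.5], [0.8, -0.4], [1.6, -1.4], [0.6, 0.7], [-1.1, 0.1], [0.4, -2.0], [0.6, 1.9], [-0.7, 0.4]]
recess,ledge,col corners [[592.0, -82.0, 24.0], [676.0, -5.0, 24.0], [617.0, -194.0, 374.0], [483.0, -45.0, 374.0], [394.0, -126.0, 374.0], [528.0, -274.0, 374.0]]
mug [777.  98.  95.] [774.  93.  95.] carton [721. 277.  60.] jug [ 362. -302.  215.]
(150, -630, 480) [-1.000e-02 -2.300e-01 -2.495e+01] [-0.002  0.    -0.   ]
(450, -330, 500) [ 36.13 -22.46 -26.92] [-0.002 -0.    -0.308]
(600, 0, 500) [ 58.36 -51.09 -26.87] [-0.002 -0.    -0.308]
(510, 230, 450) [ 54.94 -75.54 -21.83] [-0.002 -0.    -0.308]
(510, 280, 260) [ 56.1  -80.37  -2.82] [-0.074 -0.497 -0.281]
```

send_rows:
  series:
    - {"dz": -5, "hand": 0}
    - {"dz": -10, "hand": 0}
    - {"dz": -15, "hand": 0}
    - {"dz": -20, "hand": 0}
    - {"dz": -25, "hand": 0}
    - {"dx": 4, "dy": -2.5, "dz": -26.9, "az": -0.03, "hand": 0}
    - {"dx": 8, "dy": -5, "dz": -26.9, "az": -0.07, "hand": 0}
    - {"dx": 12, "dy": -7.5, "dz": -26.9, "az": -0.1, "hand": 0}
    - {"dx": 16, "dy": -10, "dz": -26.9, "az": -0.14, "hand": 0}
    - {"dx": 20, "dy": -12.5, "dz": -26.9, "az": -0.17, "hand": 0}

```text
invalid input at $.series[0]: expected keys ax, ay, az, dx, dy, dz, hand
```

```bash
python3 - <<'E'
from h import *
from cell import read_state
s=read_state();print(s['clock'],s['qpos'].round(2),s['eef_pos'],s['tool_rot'])
for pos,R in [((450,-330,500),tool(-2.6,0)),((580,0,500),tool(-2.6,0)),((510,230,450),tool(-2.6,0)),((510,280,260),tool(-2.62,.5))]:print(pos,*row(s,pos,R))
E
```

```text
0.1 [ 1.27  0.63  0.04  1.52 -0.03  1.   -0.02] [ 150.46407938 -631.76957697  230.49526823] [-3.13989561e+00  7.54317899e-05  2.33784978e-01]
(450, -330, 500) [ 36.13 -22.46 -26.92] [-0.002 -0.    -0.308]
(580, 0, 500) [ 56.42 -51.55 -26.87] [-0.002 -0.    -0.308]
(510, 230, 450) [ 54.94 -75.54 -21.83] [-0.002 -0.    -0.308]
(510, 280, 260) [ 56.1  -80.37  -2.82] [-0.074 -0.497 -0.281]
```

send_rows:
  series:
    - {"ax": 0, "ay": 0, "az": 0, "dx": 0, "dy": 0, "dz": -5, "hand": 0}
    - {"ax": 0, "ay": 0, "az": 0, "dx": 0, "dy": 0, "dz": -10, "hand": 0}
    - {"ax": 0, "ay": 0, "az": 0, "dx": 0, "dy": 0, "dz": -15, "hand": 0}
    - {"ax": 0, "ay": 0, "az": 0, "dx": 0, "dy": 0, "dz": -20, "hand": 0}
    - {"ax": 0, "ay": 0, "az": 0, "dx": 0, "dy": 0, "dz": -25, "hand": 0}
    - {"ax": 0, "ay": 0, "az": -0.03, "dx": 4, "dy": -2.5, "dz": -26.9, "hand": 0}
    - {"ax": 0, "ay": 0, "az": -0.07, "dx": 8, "dy": -5, "dz": -26.9, "hand": 0}
    - {"ax": 0, "ay": 0, "az": -0.1, "dx": 12, "dy": -7.5, "dz": -26.9, "hand": 0}
    - {"ax": 0, "ay": 0, "az": -0.14, "dx": 16, "dy": -10, "dz": -26.9, "hand": 0}
    - {"ax": 0, "ay": 0, "az": -0.17, "dx": 20, "dy": -12.5, "dz": -26.9, "hand": 0}

```text
clock: 1.1
eef_pos: [317.2, -462.6, 500.0]
tool_rot: [-3.141, 0.0, 0.405]
force: [0.9, -0.1, -0.9]
width: 85.5
gripper_force: 0.0
```

```bash
python3 - <<'E'
from h import *
from cell import read_state
s=read_state();print(s['clock'],s['qpos'].round(2),s['eef_pos'],s['tool_rot'])
for pos,R in [((450,-330,500),tool(-2.6,0)),((580,0,500),tool(-2.6,0)),((510,230,450),tool(-2.6,0)),((510,280,260),tool(-2.62,.5))]:print(pos,*row(s,pos,R))
E
```

```text
1.1 [ 0.95  0.33 -0.04  1.29  0.01  1.53 -0.26] [ 317.19152426 -462.63726686  500.03701729] [-3.14099844e+00  7.63206871e-05  4.05165847e-01]
(450, -330, 500) [ 1.743e+01 -6.950e+00  1.000e-02] [-0.001  0.    -0.136]
(580, 0, 500) [ 4.239e+01 -3.216e+01  2.000e-02] [-0.001  0.    -0.136]
(510, 230, 450) [ 45.02 -56.05   5.03] [-0.001  0.    -0.136]
(510, 280, 260) [ 46.99 -60.64  24.04] [-0.03  -0.499 -0.114]
```

send_rows:
  series:
    - {"ax": 0, "ay": 0, "az": -0.04, "dx": 4.4, "dy": -1.8, "dz": 0, "hand": 0}
    - {"ax": 0, "ay": 0, "az": -0.08, "dx": 8.8, "dy": -3.6, "dz": 0, "hand": 0}
    - {"ax": 0, "ay": 0, "az": -0.13, "dx": 13.2, "dy": -5.4, "dz": 0, "hand": 0}
    - {"ax": 0, "ay": 0, "az": -0.13, "dx": 17.4, "dy": -7, "dz": 0, "hand": 0}
    - {"ax": 0, "ay": 0, "az": -0.13, "dx": 20.9, "dy": -10.5, "dz": 0, "hand": 0}
    - {"ax": 0, "ay": 0, "az": -0.13, "dx": 24.4, "dy": -14, "dz": 0, "hand": 0}
    - {"ax": 0, "ay": 0, "az": -0.13, "dx": 28, "dy": -17.5, "dz": 0, "hand": 0}
    - {"ax": 0, "ay": 0, "az": -0.13, "dx": 31.5, "dy": -21, "dz": 0, "hand": 0}
    - {"ax": 0, "ay": 0, "az": -0.13, "dx": 35, "dy": -24.5, "dz": 0, "hand": 0}
    - {"ax": 0, "ay": 0, "az": -0.13, "dx": 38.5, "dy": -28, "dz": 0, "hand": 0}

```text
clock: 2.1
eef_pos: [560.4, -53.8, 500.1]
tool_rot: [-3.142, 0.001, 0.534]
force: [0.6, -0.1, -0.6]
width: 85.6
gripper_force: 0.0
```

```bash
python3 - <<'E'
from h import *
from cell import read_state
s=read_state();print(s['clock'],s['qpos'].round(2),s['eef_pos'],s['tool_rot'])
for pos,R in [((580,30,470),tool(-2.6,0)),((560,230,350),tool(-2.62,0.524)),((570,325,220),tool(-2.62,.524))]:print(pos,*row(s,pos,R))
E
```

```text
2.1 [ 0.21  0.34 -0.26  1.28  0.09  1.54 -1.07] [560.43672026 -53.82024631 500.08006923] [-3.14150725e+00  5.49510668e-04  5.33563839e-01]
(580, 30, 470) [ 5.95 -6.22  3.01] [-0.     0.001 -0.008]
(560, 230, 350) [ 14.41 -24.46  15.  ] [ 0.003 -0.523  0.012]
(570, 325, 220) [ 20.11 -32.13  28.  ] [ 0.003 -0.523  0.012]
```

send_rows:
  series:
    - {"ax": 0, "ay": 0, "az": 0, "dx": 3, "dy": -4, "dz": 0, "hand": 0}
    - {"ax": 0, "ay": -0.08, "az": 0, "dx": 6, "dy": -8, "dz": 2, "hand": 0}
    - {"ax": 0, "ay": -0.16, "az": 0, "dx": 8, "dy": -12, "dz": 4, "hand": 0}
    - {"ax": 0, "ay": -0.26, "az": 0.01, "dx": 10.5, "dy": -15.5, "dz": 7, "hand": 0}
    - {"ax": 0, "ay": -0.36, "az": 0.01, "dx": 13, "dy": -19, "dz": 10, "hand": 0}
    - {"ax": 0, "ay": -0.46, "az": 0.01, "dx": 15.5, "dy": -22.5, "dz": 13, "hand": 0}
    - {"ax": 0, "ay": -0.523, "az": 0.012, "dx": 17.5, "dy": -25.5, "dz": 16.5, "hand": 0}
    - {"ax": 0, "ay": -0.523, "az": 0.012, "dx": 20, "dy": -28.5, "dz": 20, "hand": 0}
    - {"ax": 0, "ay": -0.523, "az": 0.012, "dx": 22, "dy": -31.5, "dz": 23.5, "hand": 0}
    - {"ax": 0, "ay": -0.523, "az": 0.012, "dx": 22.5, "dy": -32.2, "dz": 27, "hand": 0}

```text
clock: 3.1
eef_pos: [589.1, 340.4, 228.1]
tool_rot: [3.141, 0.522, 0.526]
force: [0.3, -0.6, 0.5]
width: 85.5
gripper_force: 0.0
```

```bash
python3 - <<'E'
from h import *
from cell import *
s=read_state();print(s['clock'],s['qpos'].round(2),s['eef_pos'],s['tool_rot'])
i=get_image('wrist');cv2.imwrite('pics/w1.png',i['pixels'][:,:,::-1]);np.savez('w1.npz',**i)
p=[494.7,283.8,0,3.66]
print(proj(i,body(p,[[-50,-65,7],[-50,65,7],[50,65,7],[50,-65,7],[-25,0,37]])).round(0).tolist())
print('cam in tool',(Ro.from_euler('xyz',s['tool_rot']).as_matrix().T@(-np.array(i['R']).T@i['t']-s['eef_pos'])).round(0))
E
```

```text
3.1 [-0.49  1.05 -0.23  0.76  0.14  1.87 -1.7 ] [589.08880623 340.43534937 228.07009947] [3.14113713 0.52201562 0.52552338]
[[258.0, 149.0], [381.0, 150.0], [369.0, 218.0], [268.0, 217.0], [319.0, 187.0]]
cam in tool [  79.    0. -142.]
```

View pics/w1.png

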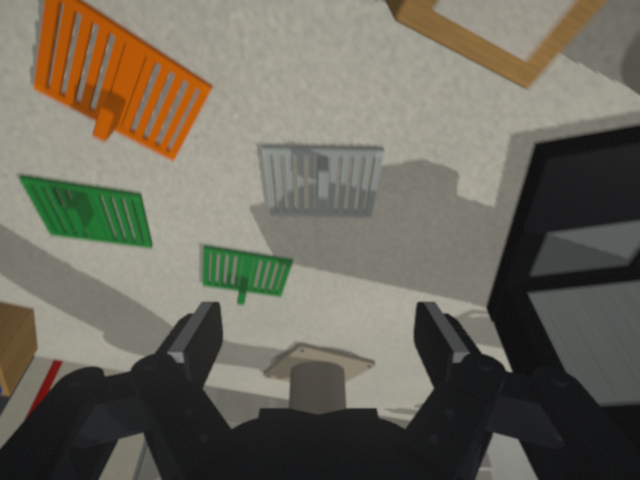

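Wrist view: the stainless grille's plate corners are near (260,146), (383,148), (372,217) and (272,215). The tab is near (323,180), within about 3 px of the prediction. I'll enlarge it to refine the pose.

```bash
python3 - <<'E'
import cv2,numpy as np
t=cv2.imread('pics/w1.png')[130:235,250:395]
c=cv2.resize(t,None,fx=5,fy=5,interpolation=cv2.INTER_CUBIC)
cv2.imwrite('pics/w1c.png',np.clip((c/255.)**.7*255,0,255).astype(np.uint8))
E
```

```text
(no output)
```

View pics/w1c.png

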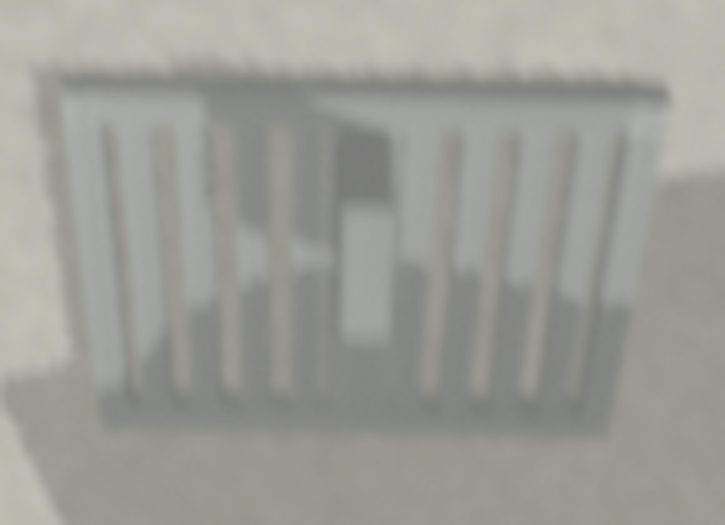

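The enlarged crop shows the bright tab top at u 341–391, v 206–345, with its centre at image (323.2,185), and the plate's four corners. I'll refit using all three views.

```bash
python3 - <<'E'
from h import *
from cell import *
W=dict(np.load('w1.npz'));T,S=C['top'],C['scene']
f=lambda a,b:(250+a/5,130+b/5)
o=[(W,[-50,-65,7],f(62,90)),(W,[-50,65,7],f(667,98)),(W,[50,65,7],f(608,435)),(W,[50,-65,7],f(102,432)),(W,[-43,0,37],f(366,206)),(W,[-7,0,37],f(366,345))]
print('wrist only',fit(o,[495,284,0,3.66])[0])
o2=o*2+[(S,[-50,-65,7],(322,300.8)),(S,[-50,65,7],(338.2,283.8)),(S,[50,65,7],(376.5,298.3)),(S,[50,-65,7],(362.3,316.7))]
o2=o*2+[(T,b,u) for b,u in zip([[-50,-65,7],[-50,65,7],[50,65,7]],[(260.3,245.3),(294.5,226.3),(310,252.5)])]
p,r=fit(o2,[495,284,0,3.66]);print('wrist+top',p,abs(r).mean())
np.save('g.npy',p)
s=read_state();R=tool(p[3],.46);tab=body([*p[:2],0,p[3]],[-25,0,27])[0]
print(tab)
for back in(80,0):
  tcp=tab+R[:,2]*(19-back);print(back,tcp.round(1),*row(s,tcp,R))
E
```

```text
wrist only [495.53095104 279.84869369  -3.37655207   3.65418977]
wrist+top [495.31847835 279.84488485  -3.59408135   3.65481557] 0.48544848798283907
[517.09764388 292.11957216  27.        ]
80 [540.7 305.4  81.7] [ 2.09  0.77 14.7 ] [0.007 0.074 0.014]
0 [509.7 288.   10. ] [ 2.69  0.72 22.68] [0.007 0.074 0.014]
```

send_rows:
  series:
    - {"ax": 0.002, "ay": 0.02, "az": 0.005, "dx": 0.6, "dy": 0.2, "dz": 4.5, "hand": 0}
    - {"ax": 0.005, "ay": 0.05, "az": 0.01, "dx": 1.2, "dy": 0.5, "dz": 9, "hand": 0}
    - {"ax": 0.007, "ay": 0.074, "az": 0.014, "dx": 1.8, "dy": 0.77, "dz": 13, "hand": 0}
    - {"ax": 0.007, "ay": 0.074, "az": 0.014, "dx": 2.0, "dy": 0.75, "dz": 16, "hand": 0}
    - {"ax": 0.007, "ay": 0.074, "az": 0.014, "dx": 2.2, "dy": 0.72, "dz": 18.5, "hand": 0}
    - {"ax": 0.007, "ay": 0.074, "az": 0.014, "dx": 2.2, "dy": 0.72, "dz": 18.5, "hand": 0}

```text
clock: 3.75
eef_pos: [527.5, 290.0, 56.6]
tool_rot: [3.137, 0.457, 0.505]
force: [-0.8, 0.0, 0.1]
width: 85.6
gripper_force: 0.0
```

```bash
python3 - <<'E'
from h import *
from cell import *
s=read_state();print(s['clock'],s['qpos'].round(2),s['eef_pos'],s['tool_rot'])
i=get_image('wrist');cv2.imwrite('pics/w2.png',i['pixels'][:,:,::-1]);np.savez('w2.npz',**i)
p=np.load('g.npy');p[2]=0
print(proj(i,body(p,[[-50,-65,7],[-50,65,7],[-43,0,37],[-7,0,37]])).round(0).tolist())
R=tool(p[3],.46);tab=body([*p[:2],0,p[3]],[-25,0,33])[0]
print(*row(s,tab+19*R[:,2],R))
E
```

```text
3.75 [-0.43  1.03 -0.24  1.3   0.17  1.3  -1.75] [527.51731348 290.03862057  56.55610645] [3.13682397 0.45709124 0.50464152]
[[186.0, 210.0], [422.0, 209.0], [303.0, 258.0], [305.0, 301.0]]
[ 0.31 -0.7   4.37] [ 0.001 -0.003 -0.008]
```

View pics/w2.png

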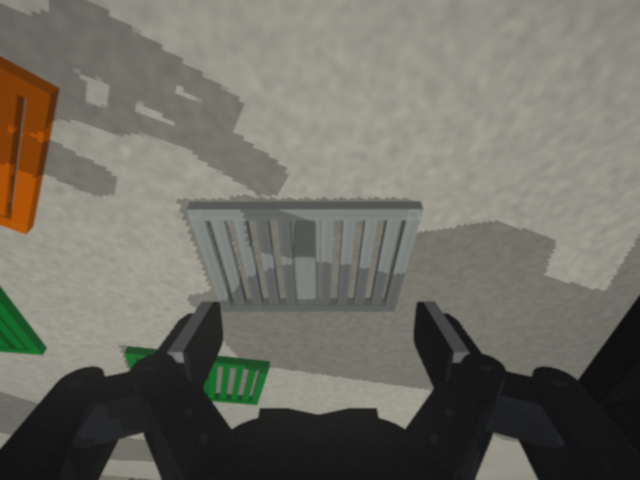

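The view agrees: the tab top is centred near (306,275), against a prediction of (304,279). Descend and close.

send_rows:
  series:
    - {"ax": 0, "ay": 0, "az": 0, "dx": 0.3, "dy": -0.68, "dz": 2, "hand": 0}
    - {"ax": 0, "ay": 0, "az": 0, "dx": 0.45, "dy": -0.7, "dz": 4.3, "hand": 0}
    - {"ax": 0, "ay": 0, "az": 0, "dx": 0.45, "dy": -0.7, "dz": 4.3, "hand": 0.5}
    - {"ax": 0, "ay": 0, "az": 0, "dx": 0.45, "dy": -0.7, "dz": 4.3, "hand": 1}
    - {"ax": 0, "ay": 0, "az": 0, "dx": 0.45, "dy": -0.7, "dz": 4.3, "hand": 1}
    - {"ax": 0, "ay": 0, "az": 0, "dx": 0.45, "dy": -0.7, "dz": 4.3, "hand": 1}
    - {"ax": 0, "ay": 0, "az": 0, "dx": 0.45, "dy": -0.7, "dz": 4.3, "hand": 1}
    - {"ax": 0, "ay": 0, "az": 0, "dx": 0.45, "dy": -0.7, "dz": 4.3, "hand": 1}

```text
clock: 4.6
eef_pos: [515.4, 292.0, 19.4]
tool_rot: [3.138, 0.447, 0.505]
force: [1.2, -0.7, 4.6]
width: 10.5
gripper_force: 61.8
```

send_rows:
  series:
    - {"ax": 0, "ay": 0, "az": 0, "dx": -0.85, "dy": 0, "dz": -1.8, "hand": 1}
    - {"ax": 0, "ay": 0, "az": 0, "dx": -2.15, "dy": 0, "dz": -4.5, "hand": 1}
    - {"ax": 0, "ay": 0, "az": 0, "dx": -4, "dy": 0, "dz": -8.5, "hand": 1}
    - {"ax": 0, "ay": 0, "az": 0, "dx": -5, "dy": 0, "dz": -10.5, "hand": 1}
    - {"ax": 0, "ay": 0, "az": 0, "dx": -5, "dy": 0, "dz": -10.5, "hand": 1}

```text
clock: 5.1
eef_pos: [516.4, 293.8, 139.0]
tool_rot: [3.138, 0.441, 0.505]
force: [1.2, -0.4, -2.3]
width: 10.6
gripper_force: 60.8
```

```bash
python3 - <<'E'
from h import *
from cell import *
s=read_state();print(s['clock'],s['qpos'].round(2),s['eef_pos'],s['tool_rot'],s['force'],s['width'])
i=get_image('wrist');cv2.imwrite('pics/w3.png',i['pixels'][:,:,::-1]);np.savez('w3.npz',**i)
E
```

```text
5.1 [-0.43  0.91 -0.25  1.31  0.15  1.39 -1.76] [516.43301447 293.82582863 138.97587505] [3.13848872 0.44121826 0.50520675] [ 1.18290712 -0.44599012 -2.30369008] 10.589450323516282
```

View pics/w3.png

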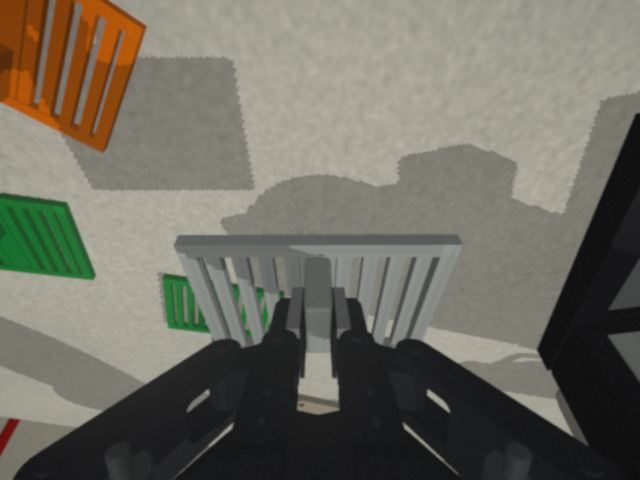

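The grille is held. Its front bottom edge runs (176,237) to (461,237), its front top edge (181,247) to (458,246), and the back edge is near v=350. I'll fit its pose in the tool frame and plan the transfer.

```bash
python3 - <<'E'
from h import *
from cell import *
W=dict(np.load('w3.npz'));s=read_state()
R0=Ro.from_euler('xyz',s['tool_rot']).as_matrix();
gx=-R0[:,0].copy();yaw=np.arctan2(gx[1],gx[0]);print('yaw',yaw,'disp',-2.407)
B=np.array([[-50,-65,0],[-50,65,0],[-50,-65,7],[-50,65,7],[-43,0,37]]);U=np.array([(176,237),(461,237),(181,247),(458,246),(318.5,257)])
def pose(q,X):return np.atleast_2d(X)@(Ro.from_euler('ZY',[q[3],q[4]]).as_matrix()).T+q[:3]
f=lambda q:np.r_[(proj(W,pose(q,B))-U).ravel(),(proj(W,pose(q,[50,0,7]))[0,1]-350),q[4]*20]
r=least_squares(f,[495,280,120,yaw,0]);q=r.x;print(q.round(3),r.fun.round(1))
tc=R0.T@(q[:3]-s['eef_pos']);print('grille in tool',tc)
# nominal: lifted by equal amount from measured start
R1=tool(-2.407,.45)
D=[571.98,-99.3,0,-2.407]
for nm,lx,z in(('above',-134,75),('above2',-134,45)):
    tgt=body(D,[lx,0,z])[0]-R1@tc;print(nm,tgt.round(0),*row(s,tgt,R1))
E
```

```text
yaw -2.636495804939907 disp -2.407
[ 4.94283e+02  2.80367e+02  1.17312e+02 -2.63400e+00 -1.38000e-01] [ 10.9 -10.4 -10.4 -11.1   1.2 -12.3  -2.6 -12.    0.7  32.5  10.7  -2.8]
grille in tool [-13.94633408   0.650583    27.96672031]
above [689.   8.  94.] [ 3.1  33.37  3.35] [-0.096 -0.005 -0.207]
above2 [689.   8.  64.] [ 4.39 33.36  6.05] [-0.096 -0.005 -0.207]
```

```bash
python3 - <<'E'
from h import *
from cell import *
W=dict(np.load('w3.npz'));s=read_state()
im=W['pixels'][225:370,165:475]
cv2.imwrite('pics/w3c.png',np.clip((cv2.resize(im,None,fx=2.5,fy=2.5,interpolation=cv2.INTER_CUBIC)/255.)**.7*255,0,255).astype(np.uint8)[:,:,::-1])
R0=Ro.from_euler('xyz',s['tool_rot']).as_matrix();gx=-R0[:,0]
B=np.array([[-50,-65,0],[-50,65,0],[-50,-65,7],[-50,65,7],[-43,0,7],[-43,0,37]]);U=np.array([(178,237),(459,237),(178,246),(460,246),(318.5,257),(318.5,289)])
def pose(q,X):return np.atleast_2d(X)@(Ro.from_euler('ZY',[q[3],q[4]]).as_matrix()).T+q[:3]
f=lambda q:np.r_[(proj(W,pose(q,B))-U).ravel(),(proj(W,pose(q,[50,0,7]))[0,1]-350),q[4]*20]
r=least_squares(f,[495,280,120,-2.63,0],loss='soft_l1');q=r.x;print(q.round(3),f(q).round(1))
print('grille in tool',R0.T@(q[:3]-s['eef_pos']))
n=[*body(np.load('g.npy'),[0,0,0])[0][:2],0];R=Ro.from_euler('xyz',[3.138,.447,.505]).as_matrix();print('nominal',R.T@(np.array(n)-[515.4,292,19.4]))
E
```

```text
[ 4.94641e+02  2.80891e+02  1.17368e+02 -2.63700e+00  2.00000e-02] [ 3.1 -1.3 -3.3 -1.4 -1.3  0.4  0.2  0.2  0.1 -0.4  0.4 21.9  0.4  0.4]
grille in tool [-13.45918581   0.36569232  27.67059888]
nominal [-12.76512488   0.82297587  27.63600249]
```

View pics/w3c.png

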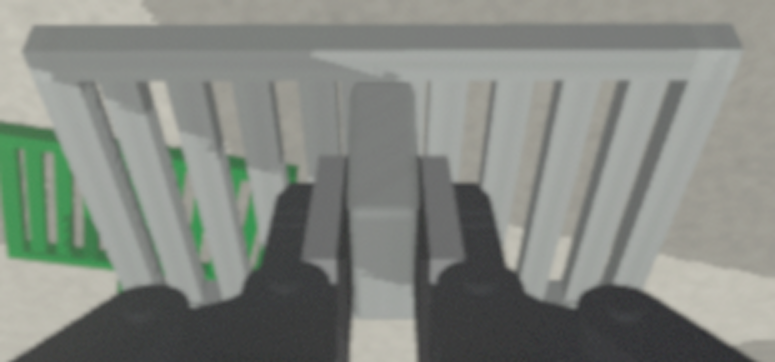

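The crop confirms it: the tab's front face spans v 257 to 308 and the grille hangs flat in the grip. Move it above the ledge.

send_rows:
  series:
    - {"ax": -0.01, "ay": 0, "az": -0.02, "dx": 0.2, "dy": 3.5, "dz": 0, "hand": 1}
    - {"ax": -0.02, "ay": 0, "az": -0.05, "dx": 0.6, "dy": 8, "dz": 0, "hand": 1}
    - {"ax": -0.035, "ay": 0, "az": -0.08, "dx": 1, "dy": 12.5, "dz": 0.5, "hand": 1}
    - {"ax": -0.05, "ay": 0, "az": -0.11, "dx": 1.4, "dy": 17, "dz": 1, "hand": 1}
    - {"ax": -0.065, "ay": 0, "az": -0.14, "dx": 1.9, "dy": 21.5, "dz": 1.5, "hand": 1}
    - {"ax": -0.08, "ay": 0, "az": -0.17, "dx": 2.3, "dy": 26, "dz": 2, "hand": 1}
    - {"ax": -0.096, "ay": 0, "az": -0.2, "dx": 2.7, "dy": 30, "dz": 2.5, "hand": 1}
    - {"ax": -0.096, "ay": 0, "az": -0.207, "dx": 3, "dy": 32.5, "dz": 3.1, "hand": 1}
    - {"ax": -0.096, "ay": 0, "az": -0.207, "dx": 3.1, "dy": 33.4, "dz": 3.3, "hand": 1}
    - {"ax": -0.096, "ay": 0, "az": -0.207, "dx": 3.1, "dy": 33.4, "dz": 3.3, "hand": 1}

```text
clock: 6.15
eef_pos: [687.4, 5.3, 90.5]
tool_rot: [-3.14, 0.452, 0.733]
force: [-0.7, 0.5, -2.4]
width: 10.8
gripper_force: 60.7
```

```bash
python3 - <<'E'
from h import *
from cell import *
s=read_state();print(s['clock'],s['qpos'].round(2),s['eef_pos'],s['tool_rot'],s['width'])
i=get_image('wrist');cv2.imwrite('pics/w4.png',np.clip((i['pixels'][:,:,::-1]/255.)**.6*255,0,255).astype(np.uint8));np.savez('w4.npz',**i)
D=[571.98,-99.3,0,-2.407]
print(proj(i,body(D,[[-80,68.5,30],[-80,-68.5,30],[27,68.5,30],[27,-68.5,30],[-200,100,30],[-200,-100,30],[30,100,30],[30,-100,30]])).round(0).tolist())
E
```

```text
6.15 [-0.08  1.06 -0.2   1.08  0.39  1.43 -1.2 ] [687.4169991    5.34161264  90.52366205] [-3.13957281  0.45234574  0.73328486] 10.836740450597905
[[408.0, 295.0], [229.0, 295.0], [388.0, 360.0], [249.0, 360.0], [512.0, 155.0], [125.0, 155.0], [419.0, 361.0], [218.0, 361.0]]
```

View pics/w4.png

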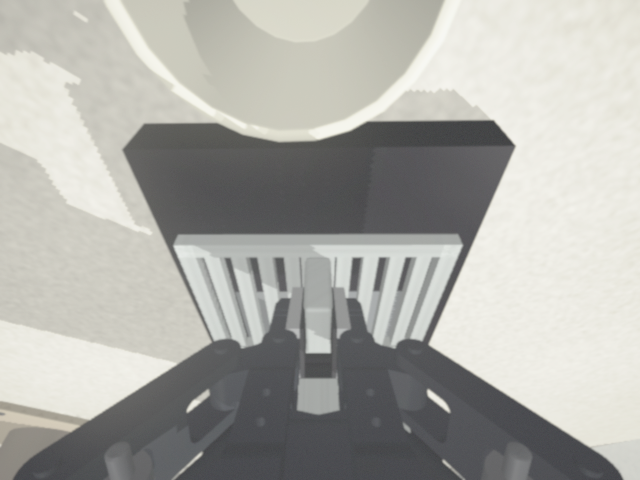

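Wrist view: the deck's front corners are at (126,150) and (514,147), against predicted (125,155) and (512,155). The plate is centred at u=318.5 and the deck axis at about 319–320, so lateral alignment is under 1 mm. The mug is ahead and clear. I'll back off 8 mm to the front and lower.

send_rows:
  series:
    - {"ax": 0, "ay": 0, "az": -0.005, "dx": 0.72, "dy": 0, "dz": -0.35, "hand": 1}
    - {"ax": 0, "ay": 0, "az": -0.005, "dx": 1.4, "dy": 0, "dz": 1, "hand": 1}
    - {"ax": 0, "ay": 0, "az": -0.005, "dx": 2.1, "dy": 0, "dz": 2.5, "hand": 1}
    - {"ax": 0, "ay": 0, "az": -0.005, "dx": 2.35, "dy": 0, "dz": 3.0, "hand": 1}
    - {"ax": 0, "ay": 0, "az": -0.005, "dx": 2.35, "dy": 0, "dz": 3.0, "hand": 1}

```text
clock: 6.7
eef_pos: [693.1, 12.2, 53.2]
tool_rot: [-3.137, 0.453, 0.742]
force: [-1.0, -0.1, -3.5]
width: 10.4
gripper_force: 60.6
```

send_rows:
  series:
    - {"ax": 0, "ay": 0, "az": 0, "dx": 0.09, "dy": 0, "dz": 0.18, "hand": 1}
    - {"ax": 0, "ay": 0, "az": 0, "dx": 0.13, "dy": 0, "dz": 0.27, "hand": 1}
    - {"ax": 0, "ay": 0, "az": 0, "dx": 0.17, "dy": 0, "dz": 0.36, "hand": 1}
    - {"ax": 0, "ay": 0, "az": 0, "dx": 0.17, "dy": 0, "dz": 0.36, "hand": 1}

```text
clock: 7.1
eef_pos: [694.8, 12.1, 51.7]
tool_rot: [-3.14, 0.449, 0.74]
force: [-1.3, 0.2, -2.7]
width: 10.5
gripper_force: 60.6
```

send_rows:
  series:
    - {"ax": 0, "ay": 0, "az": 0, "dx": 0.09, "dy": 0, "dz": 0.18, "hand": 1}
    - {"ax": 0, "ay": 0, "az": 0, "dx": 0.09, "dy": 0, "dz": 0.18, "hand": 1}
    - {"ax": 0, "ay": 0, "az": 0, "dx": 0.09, "dy": 0, "dz": 0.18, "hand": 1}

```text
clock: 7.4
eef_pos: [694.9, 12.1, 49.6]
tool_rot: [-3.14, 0.449, 0.74]
force: [0.3, 0.0, -1.5]
width: 10.3
gripper_force: 60.8
```

send_rows:
  series:
    - {"ax": 0, "ay": 0, "az": 0, "dx": 0.06, "dy": 0, "dz": 0.13, "hand": 1}
    - {"ax": 0, "ay": 0, "az": 0, "dx": 0.06, "dy": 0, "dz": 0.13, "hand": 1}
    - {"ax": 0, "ay": 0, "az": 0, "dx": 0.06, "dy": 0, "dz": 0.13, "hand": 1}

```text
clock: 7.7
eef_pos: [694.9, 12.2, 49.5]
tool_rot: [-3.14, 0.449, 0.74]
force: [-1.5, 0.9, 5.3]
width: 10.9
gripper_force: 61.6
```

The grille is in contact with the ledge (about 8 N). Slide 95 mm along dispenser +x.

send_rows:
  series:
    - {"ax": 0, "ay": 0, "az": 0, "dx": -0.9, "dy": 0, "dz": 0.43, "hand": 1}
    - {"ax": 0, "ay": 0, "az": 0, "dx": -2.25, "dy": 0, "dz": 1.08, "hand": 1}
    - {"ax": 0, "ay": 0, "az": 0, "dx": -3.6, "dy": 0, "dz": 1.74, "hand": 1}
    - {"ax": 0, "ay": 0, "az": 0, "dx": -5.4, "dy": 0, "dz": 2.6, "hand": 1}
    - {"ax": 0, "ay": 0, "az": 0, "dx": -7.2, "dy": 0, "dz": 3.47, "hand": 1}
    - {"ax": 0, "ay": 0, "az": 0, "dx": -8.56, "dy": 0, "dz": 4.12, "hand": 1}
    - {"ax": 0, "ay": 0, "az": 0, "dx": -8.56, "dy": 0, "dz": 4.12, "hand": 1}

```text
clock: 8.4
eef_pos: [623.3, -54.4, 49.5]
tool_rot: [-3.141, 0.452, 0.738]
force: [-3.4, -1.8, 5.2]
width: 10.5
gripper_force: 61.4
```

```bash
python3 - <<'E'
from h import *
from cell import *
s=read_state();print(s['clock'],s['eef_pos'],s['tool_rot'],s['force'],s['width'])
for c in('wrist','scene'):
  i=get_image(c);np.savez(f'{c}5.npz',**i)
  a=i['pixels'][:,:,::-1]
  a=a[100:400,120:520] if c=='wrist' else cv2.resize(a[150:300,190:390],(400,300),interpolation=cv2.INTER_CUBIC)
  m=a if c=='wrist' else np.hstack([m,a])
cv2.imwrite('pics/m5.png',np.clip((m/255.)**.5*255,0,255).astype(np.uint8))
D=[571.98,-99.3,0,-2.405];i=dict(np.load('wrist5.npz'))
print(proj(i,body(D,[[-80,68.5,30],[-80,-68.5,30],[-200,100,30],[-200,-100,30]])).round(0).tolist())
E
```

```text
8.4 [623.31176219 -54.37193798  49.49416281] [-3.14058682  0.45226572  0.73784147] [-3.43448334 -1.77152865  5.22039485] 10.517900812213123
[[453.0, 256.0], [177.0, 256.0], [718.0, -75.0], [-92.0, -77.0]]
```

View pics/m5.png

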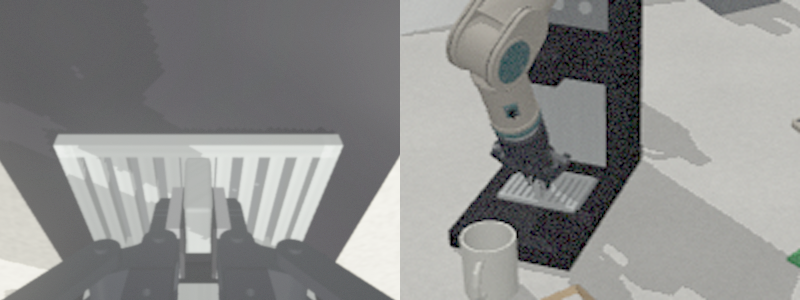

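Wrist (left) and scene (right): the plate is centred on the deck (u about 319) and the gripper clears the spout. I'll creep forward with a slight downward bias.

send_rows:
  series:
    - {"ax": 0, "ay": 0, "az": 0, "dx": -0.36, "dy": 0, "dz": 0.17, "hand": 1}
    - {"ax": 0, "ay": 0, "az": 0, "dx": -0.7, "dy": 0, "dz": 0.4, "hand": 1}
    - {"ax": 0, "ay": 0, "az": 0, "dx": -0.95, "dy": 0, "dz": 0.57, "hand": 1}
    - {"ax": 0, "ay": 0, "az": 0, "dx": -0.95, "dy": 0, "dz": 0.57, "hand": 1}

```text
clock: 8.9
eef_pos: [621.3, -56.1, 49.0]
tool_rot: [3.14, 0.439, 0.741]
force: [5.9, 4.4, 11.1]
width: 10.5
gripper_force: 62.9
```

```bash
python3 - <<'E'
from h import *
from cell import *
s=read_state();print(s['clock'],s['qpos'].round(3),s['eef_pos'],s['tool_rot'],s['force'],s['torque'],s['tau'].round(1),s['width'])
i=get_image('wrist');np.savez('w6.npz',**i)
s=read_state();print(s['eef_pos'],s['tool_rot'],s['force'])
a=dict(np.load('wrist5.npz'))['pixels'];b=i['pixels']
m=np.hstack([cv2.resize(x[200:350,220:420],(400,300),interpolation=cv2.INTER_CUBIC) for x in(a,b)])[:,:,::-1]
cv2.imwrite('pics/m6.png',np.clip((m/255.)**.5*255,0,255).astype(np.uint8))
E
```

```text
8.9 [-0.002  0.997 -0.191  1.385  0.44   1.184 -1.22 ] [621.3201798  -56.08305147  49.04164286] [3.13964459 0.43900086 0.74052909] [ 5.86299754  4.41858504 11.0846462 ] [ 0.67557563 -0.97336839  0.05574932] [  2.8 -58.7   0.7  -9.2   0.7   2.7   0. ] 10.53310447927168
[621.33652011 -56.09948238  49.03485763] [3.13958085 0.4392202  0.74054142] [ 4.84814127  3.91036258 10.12635277]
```

```bash
python3 - <<'E'
from h import *
W=dict(np.load('w4.npz'));print(W['mtx'])
for cs in([(126,150),(514,147)],[(125,151),(515,148)],[(127,150),(513,147)]):
  o=[(W,[-200,-100,30],cs[0]),(W,[-200,100,30],cs[1])]
  p,r=fit(o,[572,-99,0,-2.405])
  # TCP-> grille centre in dispenser frame at that time
  R=Ro.from_euler('xyz',[-3.1396,.4523,.7333]).as_matrix();g=np.array([687.4,5.3,90.5])+R@[-13.2,.4,27.7]
  rel=Ro.from_euler('z',p[3]).as_matrix().T@(g-p[:3]);print(p,abs(r).max(),'grille rel',rel)
  for e in((694.9,12.2,49.5),(623.3,-54.4,49.5),(621.3,-56.1,49)):
    g=np.array(e)+R@[-13.2,.4,27.7];print((Ro.from_euler('z',p[3]).as_matrix().T@(g-p[:3])).round(1))
E
```

```text
[[333.97106597   0.         317.83161573]
 [  0.         333.97106597 238.318803  ]
 [  0.           0.           1.        ]]
[575.39444301 -98.92079981  -1.78957082  -2.39943786] 1.4665602066088468e-11 grille rel [-129.00917197   -0.97766742   73.14316366]
[-139.2   -1.    32.1]
[-41.4  -0.3  32.1]
[-38.8  -0.4  31.6]
[575.44381739 -98.86434609  -0.6334177   -2.39945578] 7.369180821115151e-10 grille rel [-128.93460917   -0.97174116   71.98701054]
[-139.1   -1.    31. ]
[-41.3  -0.3  31. ]
[-38.7  -0.4  30.5]
[575.07093337 -99.2304539   -2.59745063  -2.39939363] 4.206412995699793e-12 grille rel [-129.45693487   -0.98150799   73.95104346]
[-139.6   -1.    33. ]
[-41.9  -0.3  33. ]
[-39.2  -0.4  32.5]
```

send_rows:
  series:
    - {"ax": 0, "ay": 0, "az": 0, "dx": -0.05, "dy": 0, "dz": -0.1, "hand": 1}
    - {"ax": 0, "ay": 0, "az": 0, "dx": -0.05, "dy": 0, "dz": -0.1, "hand": 1}
    - {"ax": 0, "ay": 0, "az": 0, "dx": -0.05, "dy": 0, "dz": -0.1, "hand": 1}

```text
clock: 9.25
eef_pos: [619.5, -57.0, 49.1]
tool_rot: [3.141, 0.443, 0.741]
force: [4.5, 3.4, 8.4]
width: 10.4
gripper_force: 62.5
```

Measured against the deck corners, the grille was at x about -39, y about -0.4 before the last unload, so this is friction and not a stop. I'll ease the downward load and continue.

send_rows:
  series:
    - {"ax": 0, "ay": 0, "az": 0, "dx": -0.04, "dy": 0, "dz": -0.1, "hand": 1}
    - {"ax": 0, "ay": 0, "az": 0, "dx": -0.22, "dy": 0, "dz": -0.01, "hand": 1}
    - {"ax": 0, "ay": 0, "az": 0, "dx": -0.22, "dy": 0, "dz": -0.01, "hand": 1}

```text
clock: 9.55
eef_pos: [615.1, -60.3, 49.3]
tool_rot: [-3.139, 0.449, 0.74]
force: [1.9, 2.3, 5.1]
width: 10.4
gripper_force: 61.9
```

send_rows:
  series:
    - {"ax": 0, "ay": 0, "az": 0, "dx": -0.18, "dy": 0, "dz": 0.09, "hand": 1}
    - {"ax": 0, "ay": 0, "az": 0, "dx": -0.25, "dy": 0, "dz": 0.13, "hand": 1}
    - {"ax": 0, "ay": 0, "az": 0, "dx": -0.25, "dy": 0, "dz": 0.13, "hand": 1}

```text
clock: 9.85
eef_pos: [610.8, -63.6, 47.9]
tool_rot: [-3.137, 0.453, 0.74]
force: [-0.1, 0.3, -3.2]
width: 10.4
gripper_force: 60.6
```

It has come off the ledge edge (no load, z falling) at x about -26. Lower it into the recess.

send_rows:
  series:
    - {"ax": 0, "ay": 0, "az": 0, "dx": 0.09, "dy": 0, "dz": 0.18, "hand": 1}
    - {"ax": 0, "ay": 0, "az": 0, "dx": 0.17, "dy": 0, "dz": 0.36, "hand": 1}
    - {"ax": 0, "ay": 0, "az": 0, "dx": 0.24, "dy": 0, "dz": 0.5, "hand": 1}
    - {"ax": 0, "ay": 0, "az": 0, "dx": 0.24, "dy": 0, "dz": 0.5, "hand": 1}

```text
clock: 10.25
eef_pos: [612.4, -62.5, 43.1]
tool_rot: [-3.139, 0.45, 0.741]
force: [-1.0, -0.6, -3.1]
width: 10.3
gripper_force: 60.7
```

send_rows:
  series:
    - {"ax": 0, "ay": 0, "az": 0, "dx": 0.02, "dy": 0, "dz": 0.2, "hand": 1}
    - {"ax": 0, "ay": 0, "az": 0, "dx": 0.02, "dy": 0, "dz": 0.25, "hand": 1}
    - {"ax": 0, "ay": 0, "az": 0, "dx": 0.02, "dy": 0, "dz": 0.25, "hand": 1}

```text
clock: 10.55
eef_pos: [612.3, -63.0, 41.5]
tool_rot: [-3.14, 0.449, 0.74]
force: [0.3, 0.7, -1.4]
width: 10.4
gripper_force: 60.9
```

TCP z is down 8 mm from the ledge, which is the full recess depth. Release it.

send_rows:
  series:
    - {"ax": 0, "ay": 0, "az": 0, "dx": 0, "dy": 0, "dz": 0, "hand": 0.5}
    - {"ax": 0, "ay": 0, "az": 0, "dx": 0, "dy": 0, "dz": 0, "hand": 0.2}
    - {"ax": 0, "ay": 0, "az": 0, "dx": 0, "dy": 0, "dz": 0, "hand": 0}
    - {"ax": 0, "ay": 0, "az": 0, "dx": 0, "dy": 0, "dz": 0, "hand": 0}
    - {"ax": 0, "ay": 0, "az": 0, "dx": 0, "dy": 0, "dz": 0, "hand": 0}
    - {"ax": 0, "ay": 0, "az": 0, "dx": 0, "dy": 0, "dz": 0, "hand": 0}

```text
clock: 11.15
eef_pos: [612.0, -63.2, 41.2]
tool_rot: [-3.139, 0.449, 0.74]
force: [0.0, 0.2, -0.2]
width: 85.5
gripper_force: 0.0
```

send_rows:
  series:
    - {"ax": 0, "ay": 0, "az": 0, "dx": 0, "dy": 0, "dz": -1, "hand": 0}
    - {"ax": 0, "ay": 0, "az": 0, "dx": 0, "dy": 0, "dz": -3, "hand": 0}
    - {"ax": 0, "ay": 0, "az": 0, "dx": 0, "dy": 0, "dz": -6, "hand": 0}
    - {"ax": 0, "ay": 0, "az": 0, "dx": 0, "dy": 0, "dz": -9.5, "hand": 0}
    - {"ax": 0, "ay": 0, "az": 0, "dx": 0, "dy": 0, "dz": -13, "hand": 0}
    - {"ax": 0, "ay": 0, "az": 0, "dx": 0, "dy": 0, "dz": -15, "hand": 0}
    - {"ax": 0, "ay": 0, "az": 0, "dx": 0, "dy": 0, "dz": -15, "hand": 0}

```text
clock: 11.85
eef_pos: [663.1, -17.4, 179.9]
tool_rot: [3.14, 0.442, 0.74]
force: [0.1, 0.4, -1.1]
width: 85.5
gripper_force: 0.0
```

```bash
python3 - <<'E'
from h import *
from cell import *
s=read_state();print(s['clock'],s['eef_pos'],s['force'])
W=get_image('wrist');np.savez('w7.npz',**W)
D=[575.4,-99,0,-2.3995]
seat=[[-76.5,-65,29],[-76.5,65,29],[23.5,65,29],[23.5,-65,29]]
print('pred seated',proj(W,body(D,seat)).round(0).tolist(),'deck',proj(W,body(D,[[-80,68.5,30],[-80,-68.5,30]])).round(0).tolist(),'tab',proj(W,body(D,[[-69.5,0,59],[-33.5,0,59]])).round(0).tolist())
g=cv2.cvtColor(W['pixels'],cv2.COLOR_RGB2GRAY)
u=proj(W,body(D,seat));x0,y0=u.min(0).astype(int)-15;x1,y1=u.max(0).astype(int)+15
roi=g[y0:y1,x0:x1];n,l,st,c=cv2.connectedComponentsWithStats((roi>60).astype(np.uint8))
k=1+st[1:,4].argmax();print(x0,y0,x1,y1,st[k])
pts=np.argwhere(l==k)[:,::-1]+[x0,y0];h=cv2.approxPolyDP(cv2.convexHull(pts.astype(np.int32)),4,True)[:,0];print(h.tolist())
print('col mid',g[y0:y1:2,int(u[:,0].mean())+25].tolist())
E
```

```text
11.85 [663.07062406 -17.35746919 179.85620602] [ 0.10751813  0.42368698 -1.07268473]
pred seated [[246.0, 192.0], [391.0, 192.0], [377.0, 266.0], [260.0, 266.0]] deck [[396.0, 189.0], [241.0, 189.0]] tab [[319.0, 219.0], [319.0, 249.0]]
230 176 406 281 [   13    11   150    80 10887]
[[392, 188], [375, 266], [257, 265], [245, 187]]
col mid [45, 44, 45, 46, 46, 50, 104, 164, 192, 191, 196, 198, 198, 198, 197, 196, 196, 195, 194, 194, 193, 193, 192, 192, 192, 192, 192, 192, 192, 191, 192, 192, 187, 153, 144, 143, 143, 142, 140, 137, 139, 138, 138, 145, 137, 67, 42, 44, 43, 41, 41, 42, 42]
```

Seated corners match the prediction within thresholding error. Quick bystander check, then hand in.

```bash
python3 - <<'E'
from h import *
from cell import *
for n,B in(('scene',{'mug':(215,258,252,302),'carton':(257,290,305,337)}),('top',{'jug':(455,270,510,320),'mug':(325,140,360,175),'carton':(262,160,310,195)})):
  a=cv2.imread(f'pics/{n}0.png')[:,:,::-1].astype(int);b=get_image(n)['pixels'].astype(int)
  for k,(x0,y0,x1,y1) in B.items():
    A,Bb=[np.float32(z[y0:y1,x0:x1].mean(2)) for z in(a,b)]
    print(n,k,abs(A-Bb).mean().round(1),np.round(cv2.phaseCorrelate(A,Bb)[0],2))
E
```

```text
scene mug 5.0 [0.   0.54]
scene carton 6.6 [ 0.35 -0.03]
top jug 1.7 [-0.04  0.01]
top mug 9.6 [-0.26 -0.17]
top carton 5.0 [ 0.16 -0.22]
```

```bash
python3 -c "
from cell import *
print(finish_job())"
```

```text
the job is handed in; nothing more can be done
None
```

The grille was set on the ledge, slid in under the spout and lowered the 8 mm into the recess, then released. Position, force and camera readings agree it is seated flat, the mug, jug and carton show no measurable shift, and the job was handed in at about 12 s.

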